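# Take the bayonet sleeve off its filter holder

## Robot

A 6-joint arm with a two-finger parallel gripper is mounted at the origin on a cart in front of the work surface, level with it; the furniture and walls round the work are solid. World frame = base frame: x ahead of the robot, y to its left, z up, the work surface at z = 0. Lengths are in mm, angles in rad, forces in N, time in s.
With the tool pointing down it reaches from about 375 to 900 mm from the base axis. Payload 3.1 kg.
Tool frame: the origin (TCP) lies on the centre line of the jaws, within the pads' length; the fingertips stand 11 mm ahead of it and the grasp point (between the pads) lies 8 mm behind it (arm.finger_overhang is the distance from the TCP to the fingertips, in mm); z points along the fingers, y is the line along which they close (so a half turn about z gives the same grasp; the last joint's range is limited). The gripper opens to 87 mm and grips with 3 to 60 N. Pads are 19 mm wide; open, the fingers measure 117 mm over their backs; the gripper's body (75 mm by 190 mm) begins 51 mm behind the grasp point.
Start: joints at [-1.51, 0.527, 1.433, -0, 1.181, -0.178], TCP at [147.861, -607.235, 233.548] pointing down, gripper open.
Joint ranges: [-3.08, 3.08], [-0.75, 2.2], [0.22, 2.44], [-1.43, 4.57], [0, 2.65], [-2.85, 2.85]. Speed limits (rad/s): [2.79, 2.79, 3.14, 3.14, 3.14, 3.14].

## Interface

Orientations are given as a unit quaternion [x, y, z, w].
In Python, from cell import arm, imaging, hand_in gives the robot as it stands.
- The arm moves only by the tool jog_arm, never from a script. Its argument "rows" is a list of rows, each a list of 3 entries, a list of its own where there are three numbers: the shift along the tool's x, y, z in cm, then the turn, a rotation vector about the tool's x, y, z in degrees, then the opening, from -1 (shut) to 1 (fully open). A call has 1 to 8 rows; each row is the pose to reach, as a shift and turn from the pose commanded when the call began, along the tool's axes at that moment; what a row does not reach only later rows make up. A row lasts 1/10 s, in which the tool goes at most 50 mm and 8.59 degrees, less where a joint would pass 70% of its speed; a pose out of reach is approached as far as the arm can. A call with a gripper value outside its range is refused whole. The fingers move at their own pace and stop on an object; the grip force is fixed at half the most. Time passes only in rows, so rows that repeat a pose let the fingers close. It gives the time, the measured TCP pose, the force, the opening and the grip force at its end, in the units of the state.
- arm.read_state(): the state, without advancing time (a new reading comes with each control period).
- imaging.read_camera(name): name is "scene" or "side" or "wrist"; returns a dict with "frame" (384x512x3 uint8, red, green, blue), "fovy" (degrees; the focal length in pixels is half the picture's height over the tangent of half this angle, whatever the lens; pixels are square), "cx", "cy" (the principal point, pixels), "dist" ([k1, k2, p1, p2, k3] as OpenCV has them; the pictures are not rectified), "R" (3x3) and "t" (3): a world point X has camera coordinates R X + t. Camera axes: x right, y down, z forward; pixel columns grow to the right and rows downward; lengths in mm; the calibration is good to about 2 mm. A picture is of the moment at which its call begins. There is no depth.
- hand_in(): hands the job in; it is judged then, once.
The state is a dict: "clock": time; "qpos": joint angles; "joint_vel": joint speeds; "effort": joint torques, N m; "position": TCP position; "tool_rot": TCP orientation; "ft_force": force on the tool from outside, world axes, zero at the start; "torque": the same for the moment, N m; "width": opening from 0.0 (shut) to 1.0 (fully open); "finger_force": force on a finger pad.
Only numpy, scipy, OpenCV 4.12 (cv2) and the standard library are available. Lean on these libraries where they do the work, as an engineer would, in place of code of your own. Each camera call takes 0.05 s, during which the arm holds its last target. There are 200 camera calls.

## Task

Take the locked aluminium sleeve off the post of the filter holder for cleaning: turn it anticlockwise (seen from above) until you feel that its bayonet is free, slide it up off the open end of the post and stand it upright in the blue tray, setting it down gently. Never force it: the holder must stay standing where it is, not lifted, dragged or twisted round, and the timer, the vial block and the beaker are to be left alone.

Things in the scene. Friction and masses are not known exactly. Their poses are not given: they have to be found in the camera images.
- sleeve_mid (a point): centre (half-way up, on the axis) of the aluminium sleeve: a tube 50 mm in outer diameter, 60 mm tall, 0.14 to 0.26 kg, z up along its axis, knurled in its upper half, standing on the holder's base round the post. Grip it across its 50 mm diameter at any yaw. Its bore (33 mm) has 1.5 mm play all round on the post
- sleeve: the same sleeve, origin at the centre of its underside. Inside its foot a flange with two opposite notches is caught under two lugs of the post, unseen: locked, it rises 4 mm, then meets the lugs. An anticlockwise turn of 0.4 to 2 rad, different each time and not to be computed from poses, frees it; regrip on the way if need be
- lug_level (a point): point on the post's axis level with the undersides of its two hidden lugs (6 mm thick), 36 mm above the bench. Where the notches meet the lugs the sleeve is free over 0.3 rad of turn; past that a stop inside it blocks further turning (do not twist the holder). Freed, the flange passes the lugs between 4 and 18 mm of rise, then the sleeve slides up with little resistance
- holder: the filter holder, origin at the centre of its underside on the bench: a grey painted steel disc base, 116 mm in diameter, 24 mm high, 2 kg, standing loose on the bench (a pull of about 20 N lifts it, so feel with some 5 N), with an upright steel post in its centre, z up
- post_top (a point): centre of the post's free top end, 96 mm above the bench; the post is 30 mm in diameter, rises 72 mm above the base and stands 12 mm out of the sleeve, so the sleeve must rise more than 72 mm to be off
- holder_rim (a point): a point on the rim of the holder's base, 58 mm from its axis and 12 mm up, which shows when the holder is twisted
- tray: the empty blue plastic tray fixed to the bench, 150 x 150 mm outside, walls 4 mm thick and 18 mm high, origin at the centre of its underside; its inner floor is 4 mm above the bench
- timer: bystander: white timer with a display, 31 x 64 x 58 mm, origin at the centre of its underside
- vial_block: bystander: aluminium block with small capped vials, 48 x 112 x 38 mm, origin at the centre of its underside
- beaker: bystander: small clear beaker, 46 mm in diameter, 60 mm high, origin at the centre of its underside

How it is judged:
By the outcome, as a careful person would: the job done as asked, in the order asked, and still so for the second after the job is handed in, with the robot touching nothing.
It also fails if it takes over 72 s, if anything falls off the work surface, if the arm or the gripper's body presses on something with over 40 N, if the wrist force passes 120 N, or if a joint passes its speed limit or range.

## Working session

There is one attempt and no reset: what is moved stays moved. The work goes in short steps, Python scripts to look and compute and a tool call to move; the robot and the scene stay as the last step left them, time stands still between calls to the robot, and variables do not carry over. Pictures are saved under pics/ and viewed, at most 10 in all, crops included, and the job is handed in when it is done.

Besides the shell and the picture viewer there is one more tool, called as name(argument=value, ...) on one line, values as JSON. jog_arm: Moves the arm, as the interface text tells. Its arguments: {"type":"object","properties":{"rows":{"type":"array"}},"required":["rows"]}

```bash
mkdir -p pics; ls
cat > h.py <<'E'
from cell import arm, imaging, hand_in
import numpy as np, cv2
def cam(n,save=None):
    c=imaging.read_camera(n); h=c["frame"].shape[0]; f=h/2/np.tan(np.radians(c["fovy"])/2)
    c["K"]=np.array([[f,0,c["cx"]],[0,f,c["cy"]],[0,0,1.]]); c["R"]=np.array(c["R"]); c["t"]=np.array(c["t"]); c["d"]=np.array(c["dist"],float)
    if save: cv2.imwrite(save,c["frame"][:,:,::-1])
    return c
def onplane(c,px,z):
    p=cv2.undistortPoints(np.array(px,float).reshape(-1,1,2),c["K"],c["d"]).reshape(-1,2)
    r=np.c_[p,np.ones(len(p))]@c["R"]; o=-c["R"].T@c["t"]
    return o+r*((z-o[2])/r[:,2])[:,None]
def proj(c,X):
    return cv2.projectPoints(np.array(X,float).reshape(-1,1,3),cv2.Rodrigues(c["R"])[0],c["t"],c["K"],c["d"])[0].reshape(-1,2)
E
python3 - <<'E'
from h import *
a=cam("scene");b=cam("side");cv2.imwrite("pics/a.png",a["frame"][:,:,::-1]);cv2.imwrite("pics/b.png",b["frame"][:,:,::-1])
print(arm.read_state())
for c in(a,b):print(-c["R"].T@c["t"],c["R"],c["d"])
E
```

```text
pics
{'clock': 0.1, 'qpos': array([-1.51048208e+00,  5.28376034e-01,  1.43378541e+00,  2.86210158e-06,
        1.18137961e+00, -1.78490650e-01]), 'joint_vel': array([ 0.00038961, -0.00232035, -0.00401505, -0.00018611,  0.00025182,
       -0.00073144]), 'effort': array([ 6.50618904e-05, -4.40983415e+01, -1.77151448e+01,  6.33993326e-02,
        5.33843448e-02, -4.99367366e-05]), 'position': array([ 147.83447576, -606.60722934,  232.6641432 ]), 'tool_rot': array([ 9.92879586e-01,  1.19118336e-01,  5.88512761e-05, -9.72421207e-04]), 'ft_force': array([0.14936776, 0.64426559, 0.27177955]), 'torque': array([ 0.03829802, -0.01004131,  0.00679891]), 'finger_force': 0.0, 'width': 1.0022707570591172}
[-255.70822363  856.73332038  721.89587316] [[-0.68222656 -0.73109155 -0.00848973]
 [-0.35022565  0.33696583 -0.87395425]
 [ 0.64180131 -0.59326148 -0.48593405]] [-0.02131481  0.          0.          0.          0.        ]
[1284.8554806 -417.1801533  579.0745631] [[ 0.56453325  0.82532977  0.01153182]
 [ 0.41515109 -0.27183653 -0.86819034]
 [-0.71340857  0.49490976 -0.49609731]] [-0.11089919  0.          0.          0.          0.        ]
```

View pics/a.png

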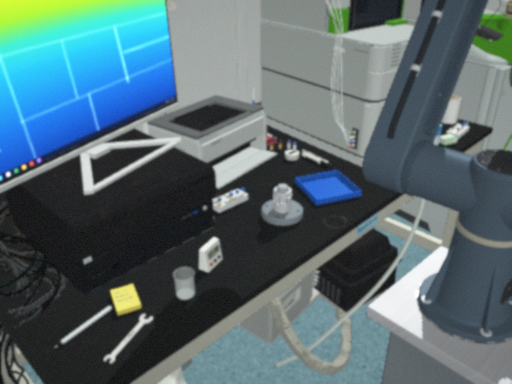

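View pics/b.png

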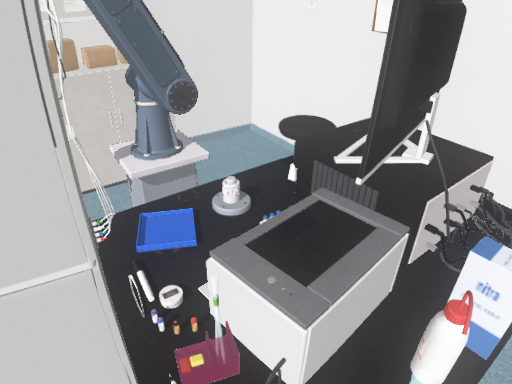

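The scene view has the holder base at about (281,210), sleeve (283,197), tray (328,187), vial block (230,200), timer (209,254) and beaker (184,283). The side view has the base at (231,202), sleeve (231,190) and tray (167,230).

Run:
```python
from h import *
for n,box,top in(("scene",(255,178,310,232),(283,186)),("side",(205,170,258,220),(231,180))):
    c=cam(n);f=c["frame"];hsv=cv2.cvtColor(f,cv2.COLOR_RGB2HSV)
    m=((hsv[...,0]>105)&(hsv[...,0]<125)&(hsv[...,1]>170)&(hsv[...,2]>90)).astype(np.uint8)
    if n=="scene": m[:,:280]=0
    k,l,s,ce=cv2.connectedComponentsWithStats(m);i=1+np.argmax(s[1:,4])
    q=cv2.boxPoints(cv2.minAreaRect(np.argwhere(l==i)[:,::-1].astype(np.float32)))
    hull=cv2.convexHull(np.argwhere(l==i)[:,::-1].astype(np.int32));ap=cv2.approxPolyDP(hull,6,True).reshape(-1,2)
    print(n,"tray",s[i],ce[i],onplane(c,[ce[i]],8).round(1),"corners z18",ap.tolist(),onplane(c,ap,18).round(0).tolist())
    x0,y0,x1,y1=box;g=np.zeros(f.shape[:2],np.uint8);g[y0:y1,x0:x1]=(hsv[y0:y1,x0:x1,2]>75)&(hsv[y0:y1,x0:x1,1]<90)
    k,l,s,ce=cv2.connectedComponentsWithStats(g);i=1+np.argmax(s[1:,4]);print("holder blob",s[i])
    x,y,w,h=s[i][:4]
    # widest row -> base extremes
    ext=[(r,np.where(l[r]==i)[0].min(),np.where(l[r]==i)[0].max()) for r in range(y,y+h)]
    print([(int(a),int(b),int(d)) for a,b,d in ext])
    wd=max(ext,key=lambda e:e[2]-e[1]);px=[[(wd[1]+wd[2])/2,wd[0]]]
    print("base centre",onplane(c,px,16).round(1),"post top",onplane(c,[[(ext[2][1]+ext[2][2])/2,ext[2][0]]],96).round(1))
    cr=f[150:310,150:370] if n=="scene" else f[160:260,120:280]
    cv2.imwrite(f"pics/c_{n}.png",cv2.resize(cr,None,fx=3.5,fy=3.5,interpolation=3)[:,:,::-1])
```

```text
scene tray [ 295  170   67   36 1509] [327.57123923 186.90589795] [[ 537.1 -177.     8. ]] corners z18 [[361, 191], [317, 205], [295, 179], [337, 170]] [[441.0, -215.0, 18.0], [479.0, -58.0, 18.0], [629.0, -129.0, 18.0], [577.0, -272.0, 18.0]]
holder blob [ 261  183   43   43 1251]
[(183, 278, 286), (184, 277, 287), (185, 276, 288), (186, 274, 290), (187, 273, 291), (188, 273, 291), (189, 273, 292), (190, 273, 292), (191, 273, 292), (192, 272, 292), (193, 272, 292), (194, 272, 292), (195, 272, 292), (196, 272, 292), (197, 272, 292), (198, 272, 291), (199, 270, 292), (200, 268, 294), (201, 266, 296), (202, 265, 298), (203, 264, 299), (204, 263, 300), (205, 262, 301), (206, 262, 302), (207, 261, 302), (208, 261, 303), (209, 261, 303), (210, 261, 303), (211, 261, 303), (212, 261, 302), (213, 261, 302), (214, 262, 302), (215, 262, 302), (216, 262, 302), (217, 263, 301), (218, 263, 301), (219, 264, 300), (220, 265, 299), (221, 267, 298), (222, 268, 296), (223, 271, 294), (224, 273, 292), (225, 277, 287)]
base centre [[538.6  22.7  16. ]] post top [[532.1  31.4  96. ]]
side tray [ 136  208
[... 426 characters left out ...]
 238), (180, 205, 239), (181, 205, 239), (182, 205, 239), (183, 205, 239), (184, 222, 240), (185, 222, 240), (186, 222, 240), (187, 222, 240), (188, 222, 239), (189, 222, 239), (190, 222, 239), (191, 220, 242), (192, 218, 244), (193, 216, 245), (194, 215, 247), (195, 214, 248), (196, 213, 249), (197, 213, 249), (198, 212, 250), (199, 212, 250), (200, 212, 250), (201, 211, 250), (202, 211, 250), (203, 211, 250), (204, 212, 250), (205, 212, 250), (206, 212, 250), (207, 212, 249), (208, 212, 249), (209, 213, 248), (210, 214, 247), (211, 215, 246), (212, 216, 245), (213, 217, 243), (214, 219, 241), (215, 222, 238), (216, 228, 232)]
base centre [[345.8 123.3  16. ]] post top [[485.4  32.6  96. ]]
```

jog_arm(rows=[[[4,-4,0],[0,0,0],1],[[8,-8,0],[0,0,0],1],[[11,-11,0],[0,0,0],1],[[14,-14,0],[0,0,0],1],[[17,-17,0],[0,0,0],1],[[20,-20,0],[0,0,0],1],[[23,-23,0],[0,0,0],1],[[26,-26,0],[0,0,0],1]])

```text
clock: 1.0
position: [339.6, -291.6, 233.6]
tool_rot: [0.993, 0.119, 0.0, 0.0]
ft_force: [0.6, -0.7, 0.5]
width: 1.005
finger_force: 0.0
```

jog_arm(rows=[[[3,-3,0],[0,0,0],1],[[6,-6,0],[0,0,0],1],[[9,-9,0],[0,0,0],1],[[12,-12,0],[0,0,0],1],[[15,-15,0],[0,0,0],1],[[18,-18,0],[0,0,0],1],[[20,-20,0],[0,0,0],1],[[20,-20,0],[0,0,0],1]])

```text
clock: 1.8
position: [487.4, -48.8, 233.6]
tool_rot: [0.993, 0.121, 0.001, -0.0]
ft_force: [-0.4, -0.2, 0.4]
width: 1.001
finger_force: 0.0
```

Run:
```python
from h import *
s=arm.read_state();print(s["clock"],s["qpos"],s["position"],s["tool_rot"])
c=cam("wrist","pics/w1.png");o=-c["R"].T@c["t"];print(o,c["R"],onplane(c,[[256,192]],0))
print(proj(c,[[537,25,96],[537,25,24]]))
c=cam("scene");print("boxfront bench pts",onplane(c,[[212,228],[72,280]],0).round())
```

```text
1.8 [-3.28895644e-01  3.46047144e-01  1.76481671e+00  1.03154817e-03
  1.02972790e+00  9.97816224e-01] [487.38383043 -48.77819992 233.61173771] [ 9.92594143e-01  1.21476013e-01  6.43154169e-04 -1.79925897e-04]
[555.84315968 -32.61302182 385.10281623] [[ 2.40891695e-01 -9.70551666e-01 -8.09255005e-04]
 [-9.38791293e-01 -2.33220144e-01  2.53533572e-01]
 [-2.46256165e-01 -6.03144103e-02 -9.67326250e-01]] [[454.77248055 -60.60157925   0.        ]]
[[186.00594052 111.6026422 ]
 [199.42390802 110.51408122]]
boxfront bench pts [[615. 215.   0.]
 [671. 586.   0.]]
```

View pics/w1.png

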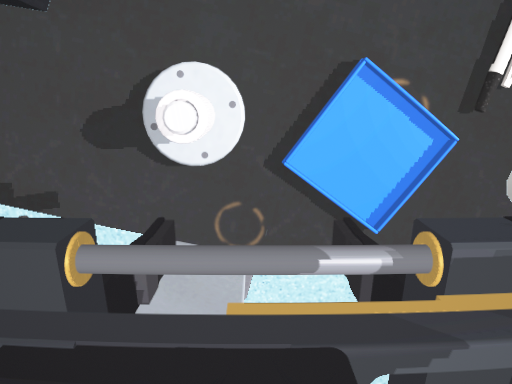

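View pics/c_scene.png

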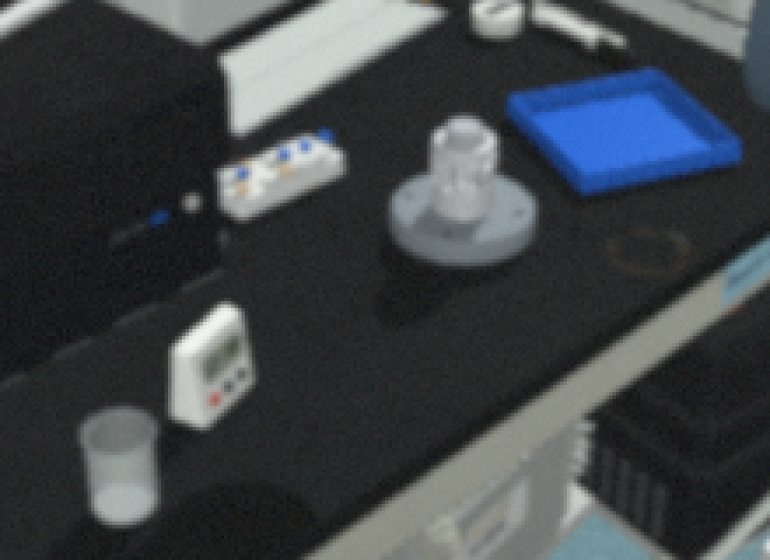

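The wrist view shows the base at about (194,113), the post top at (181,118) and the tray centred near (371,145). The space around the holder is clear.

Run:
```python
from h import *
c=cam("wrist");f=c["frame"];g=cv2.cvtColor(f,cv2.COLOR_RGB2GRAY);hsv=cv2.cvtColor(f,cv2.COLOR_RGB2HSV)
m=(g>110).astype(np.uint8);m[190:]=0;m[:,280:]=0
k=max(cv2.findContours(m,0,1)[0],key=cv2.contourArea);e=cv2.fitEllipse(k);print(e,onplane(c,[e[0]],24).round(1), "size",np.ptp(onplane(c,k.reshape(-1,2),24),axis=0))
ci=cv2.HoughCircles(cv2.GaussianBlur(g,(3,3),0)[80:160,130:260],cv2.HOUGH_GRADIENT,1,1,param1=100,param2=12,minRadius=13,maxRadius=35)
if ci is not None:
  for x,y,r in ci[0][:8]:print(x+130,y+80,r,onplane(c,[[x+130,y+80]],96).round(1),onplane(c,[[x+130,y+80]],84).round(1))
fx=c["K"][0,0];print("exp r post,sleeve",15*fx/(385-96),25*fx/(385-84))
m=((hsv[...,0]>100)&(hsv[...,0]<125)&(hsv[...,1]>150)&(hsv[...,2]>70)).astype(np.uint8)
k=max(cv2.findContours(m,0,1)[0],key=cv2.contourArea);ap=cv2.approxPolyDP(cv2.convexHull(k),8,True).reshape(-1,2)
P=onplane(c,ap,18);print(ap.tolist(),P.round(0).tolist(),P.mean(0),[np.linalg.norm(P[i]-P[i-1]).round() for i in range(len(P))])
```

```text
((191.35305786132812, 110.92607116699219), (100.7364273071289, 105.38803100585938), 150.1129150390625) [[532.7  31.   24. ]] size [1.14211104e+02 1.14909473e+02 1.13686838e-13]
177.5 114.5 18.3 [[531.1  29.3  96. ]] [[530.1  32.   84. ]]
176.5 113.5 18.0 [[531.8  30.3  96. ]] [[530.8  33.   84. ]]
174.5 118.5 20.2 [[527.   31.3  96. ]] [[525.9  34.   84. ]]
179.5 114.5 17.7 [[531.5  27.5  96. ]] [[530.6  30.1  84. ]]
177.5 112.5 16.9 [[532.8  29.6  96. ]] [[531.9  32.3  84. ]]
175.5 117.5 21.3 [[528.1  30.5  96. ]] [[527.   33.3  84. ]]
173.5 117.5 19.9 [[527.7  32.3  96. ]] [[526.6  35.1  84. ]]
177.5 116.5 17.4 [[529.4  29.   96. ]] [[528.3  31.6  84. ]]
exp r post,sleeve 16.447952398759615 26.320366795357298
[[363, 54], [457, 135], [375, 231], [280, 159]] [[637.0, -138.0, 18.0], [581.0, -275.0, 18.0], [444.0, -219.0, 18.0], [503.0, -79.0, 18.0]] [ 541.40782064 -177.80576112   18.        ] [np.float64(147.0), np.float64(148.0), np.float64(149.0), np.float64(152.0)]
```

jog_arm(rows=[[[2,-2,0],[0,0,0],1],[[4,-4,0],[0,0,0],1],[[5.5,-5.7,0],[0,0,0],1],[[6.2,-6.6,0],[0,0,0],1],[[6.2,-6.6,0],[0,0,0],1],[[6.2,-6.6,0],[0,0,0],1]])

```text
clock: 2.55
position: [529.9, 26.3, 233.4]
tool_rot: [0.993, 0.119, -0.001, 0.0]
ft_force: [-1.0, -0.8, -1.0]
width: 1.0
finger_force: 0.0
```

Run:
```python
from h import *
c=cam("wrist");s=arm.read_state();f=c["frame"];print(s["position"],s["tool_rot"])
print(proj(c,[[532,30,96],[532,30,84],[532,30,24]]).round(1), c["K"][0,0])
cv2.imwrite("pics/w2.png",cv2.resize(f[100:240,180:340],None,fx=5,fy=4.28*5/4.28*.85,interpolation=cv2.INTER_NEAREST)[:,:,::-1])
```

```text
[529.92625737  26.15375813 233.43249215] [ 9.92948971e-01  1.18541381e-01 -5.06379306e-04  1.59280639e-04]
[[249.5 180.1]
 [249.6 177.3]
 [250.3 165.9]] 316.89721621610187
```

View pics/w2.png

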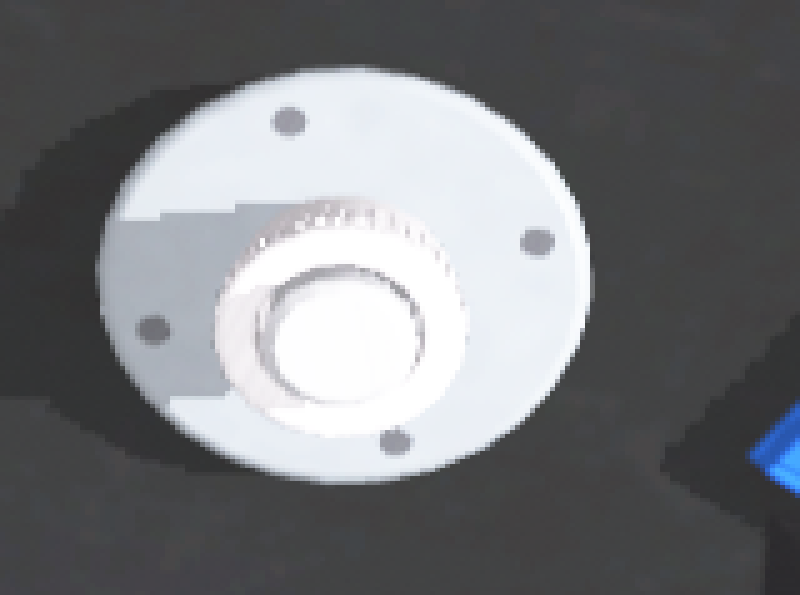

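The post top in this crop is at about pixel (249,178.5) and the base centre at (248.5,164.5), within 1–2 mm of the estimate. I'll turn the wrist clockwise, which gives more range for the later turn. A second view from there should cancel the camera's own offset.

jog_arm(rows=[[[0.4,-0.4,0],[0,0,8],1],[[0.4,-0.4,0],[0,0,16],1],[[0.4,-0.4,0],[0,0,24],1],[[0.4,-0.4,0],[0,0,32],1],[[0.4,-0.4,0],[0,0,40],1],[[0.4,-0.4,0],[0,0,48],1],[[0.4,-0.4,0],[0,0,48],1],[[0.4,-0.4,0],[0,0,48],1]])

```text
clock: 3.4
position: [533.2, 31.3, 233.6]
tool_rot: [0.956, -0.294, -0.0, 0.0]
ft_force: [-0.4, 0.5, -0.0]
width: 1.002
finger_force: 0.0
```

jog_arm(rows=[[[0,0,0],[0,0,8],1],[[0,0,0],[0,0,16],1],[[0,0,0],[0,0,22],1],[[0,0,0],[0,0,22],1],[[0,0,0],[0,0,22],1],[[0,0,0],[0,0,22],1]])

```text
clock: 4.0
position: [533.5, 32.0, 233.6]
tool_rot: [0.882, -0.471, -0.0, 0.0]
ft_force: [-0.1, -0.5, -0.3]
width: 1.0
finger_force: 0.0
```

Run:
```python
from h import *
c=cam("wrist");s=arm.read_state();f=c["frame"];print(s["position"],s["tool_rot"],s["qpos"],s["ft_force"],s["torque"])
print(proj(c,[[533.2,31,96],[533.2,31,84],[533.2,31,24]]).round(1))
cv2.imwrite("pics/w3.png",cv2.resize(f[100:240,180:340],(800,595),interpolation=cv2.INTER_NEAREST)[:,:,::-1])
```

```text
[533.52182504  32.04877741 233.57368709] [ 8.82020645e-01 -4.71210761e-01 -6.71361325e-06  6.94632454e-06] [-1.49196727e-01  4.06028455e-01  1.65936735e+00 -9.76427050e-06
  1.07621415e+00  2.40293021e+00] [-0.45146633  0.34919219 -0.29761942] [0.1217447  0.02456818 0.06342021]
[[255.3 182.4]
 [255.3 179.5]
 [255.  167.7]]
```

View pics/w3.png

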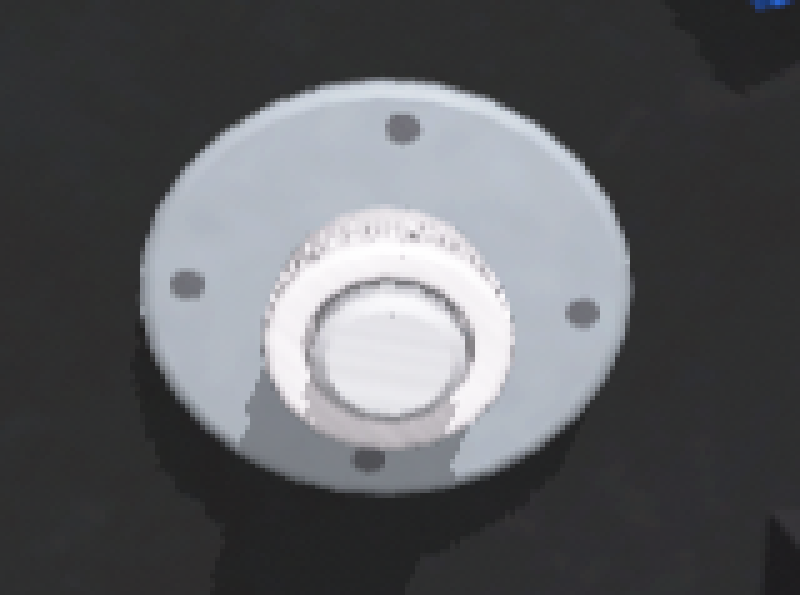

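In this view the post top is at about (258,182) and the base centre at (257,166.5). With both yaws, the axis comes to about (531.1, 31.1), so I'll correct for that and descend.

jog_arm(rows=[[[-0.06,0.25,4],[0,0,0],1],[[-0.06,0.25,8],[0,0,0],1],[[-0.06,0.25,11],[0,0,0],1],[[-0.06,0.25,14],[0,0,0],1],[[-0.06,0.25,16],[0,0,0],1],[[-0.06,0.25,17.3],[0,0,0],1],[[-0.06,0.25,17.3],[0,0,0],0.5],[[-0.06,0.25,17.3],[0,0,0],0.25]])

```text
clock: 4.85
position: [531.7, 31.2, 61.0]
tool_rot: [0.882, -0.472, 0.0, -0.0]
ft_force: [-0.1, 0.5, -0.7]
width: 0.893
finger_force: 0.0
```

jog_arm(rows=[[[0,0,0],[0,0,0],0.25],[[0,0,0],[0,0,0],0.22],[[0,0,0],[0,0,0],0.2]])

```text
clock: 5.15
position: [531.7, 31.2, 61.4]
tool_rot: [0.882, -0.472, 0.001, -0.0]
ft_force: [0.1, -0.8, -0.1]
width: 0.649
finger_force: 0.0
```

jog_arm(rows=[[[0,0,0],[0,0,0],0.19],[[0,0,0],[0,0,0],0.19],[[0,0,0],[0,0,0],0.19]])

```text
clock: 5.45
position: [530.8, 31.1, 60.6]
tool_rot: [0.882, -0.472, -0.0, 0.0]
ft_force: [-0.6, -1.7, 1.0]
width: 0.596
finger_force: 0.7
```

jog_arm(rows=[[[0,0,0],[0,0,0],0.16],[[0,0,0],[0,0,0],0.16],[[0,0,0],[0,0,0],0.16]])

```text
clock: 5.75
position: [530.4, 31.1, 60.5]
tool_rot: [0.882, -0.472, -0.001, 0.0]
ft_force: [-2.8, -2.8, 2.7]
width: 0.578
finger_force: 2.3
```

jog_arm(rows=[[[0,0.1,0],[0,0,0],0.16],[[0,0.1,0],[0,0,0],0.16]])

```text
clock: 5.95
position: [530.4, 30.9, 60.5]
tool_rot: [0.882, -0.472, -0.0, -0.0]
ft_force: [-1.5, 0.2, 0.5]
width: 0.581
finger_force: 2.7
```

jog_arm(rows=[[[0,0,0],[0,0,0],0.14],[[0,0,0],[0,0,0],0.12],[[0,0,0],[0,0,0],0.12]])

```text
clock: 6.25
position: [530.3, 30.9, 60.5]
tool_rot: [0.882, -0.472, -0.0, -0.0]
ft_force: [-1.6, -0.7, 2.0]
width: 0.573
finger_force: 30.0
```

jog_arm(rows=[[[0,0,0],[0,0,0],-0.2],[[0,0,-0.2],[0,0,0],-0.2],[[0,0,-0.3],[0,0,0],-0.2],[[0,0,-0.3],[0,0,0],-0.2]])

```text
clock: 6.65
position: [530.4, 30.7, 63.5]
tool_rot: [0.882, -0.472, 0.0, -0.0]
ft_force: [-0.8, -0.3, -2.5]
width: 0.567
finger_force: 30.0
```

jog_arm(rows=[[[0,0,-0.1],[0,0,0],-0.2],[[0,0,-0.15],[0,0,0],-0.2],[[0,0,-0.15],[0,0,0],-0.2]])

```text
clock: 6.95
position: [530.4, 30.7, 64.7]
tool_rot: [0.882, -0.472, 0.0, -0.0]
ft_force: [0.6, -0.7, -6.1]
width: 0.569
finger_force: 30.0
```

jog_arm(rows=[[[0,0,0.2],[0,0,0],-0.2],[[0,0,0.2],[0,0,-5],-0.2],[[0,0,0.2],[0,0,-10],-0.2],[[0,0,0.2],[0,0,-10],-0.2],[[0,0,0.2],[0,0,-10],-0.2]])

```text
clock: 7.45
position: [530.5, 30.7, 63.2]
tool_rot: [0.919, -0.394, 0.0, -0.0]
ft_force: [0.2, 0.3, -1.7]
width: 0.574
finger_force: 30.0
```

```bash
python3 -c "
from h import *
s=arm.read_state();print(s['torque'],s['ft_force'],s['position'])"
```

```text
[ 0.104698   -0.00125861  0.01497905] [ 0.21701454  0.32654067 -1.73991755] [530.46615042  30.67650358  63.19896515]
```

jog_arm(rows=[[[0,0,-0.1],[0,0,0],-0.2],[[0,0,-0.21],[0,0,0],-0.2],[[0,0,-0.21],[0,0,0],-0.2]])

```text
clock: 7.75
position: [530.3, 30.7, 64.7]
tool_rot: [0.919, -0.394, -0.0, -0.0]
ft_force: [1.2, 0.3, -8.2]
width: 0.569
finger_force: 30.0
```

jog_arm(rows=[[[0,0,0.2],[0,0,0],-0.2],[[0,0,0.2],[0,0,-5],-0.2],[[0,0,0.2],[0,0,-10],-0.2],[[0,0,0.2],[0,0,-10],-0.2],[[0,0,0.1],[0,0,-10],-0.2],[[0,0,0],[0,0,-10],-0.2],[[0,0,0],[0,0,-10],-0.2]])

```text
clock: 8.45
position: [530.4, 30.8, 64.7]
tool_rot: [0.95, -0.312, -0.0, -0.0]
ft_force: [1.9, 1.5, -8.2]
width: 0.57
finger_force: 30.0
```

jog_arm(rows=[[[0,0,0.2],[0,0,0],-0.2],[[0,0,0.2],[0,0,-5],-0.2],[[0,0,0.2],[0,0,-10],-0.2],[[0,0,0.2],[0,0,-10],-0.2],[[0,0,0.1],[0,0,-10],-0.2],[[0,0,0],[0,0,-10],-0.2],[[0,0,0],[0,0,-10],-0.2]])

```text
clock: 9.15
position: [530.4, 30.9, 64.7]
tool_rot: [0.974, -0.228, 0.0, -0.0]
ft_force: [3.0, 3.1, -9.5]
width: 0.57
finger_force: 30.0
```

jog_arm(rows=[[[0.01,-0.03,0.2],[0,0,0],-0.2],[[0.01,-0.03,0.2],[0,0,-5],-0.2],[[0.01,-0.03,0.2],[0,0,-10],-0.2],[[0.01,-0.03,0.2],[0,0,-10],-0.2],[[0.01,-0.03,0.1],[0,0,-10],-0.2],[[0.01,-0.03,0.01],[0,0,-10],-0.2],[[0.01,-0.03,0.01],[0,0,-10],-0.2]])

```text
clock: 9.85
position: [530.4, 31.1, 64.7]
tool_rot: [0.99, -0.142, -0.0, -0.0]
ft_force: [2.2, 4.0, -7.8]
width: 0.573
finger_force: 30.0
```

jog_arm(rows=[[[0,0,0.2],[0,0,0],-0.2],[[0,0,0.2],[0,0,-5],-0.2],[[0,0,0.2],[0,0,-10],-0.2],[[0,0,0.2],[0,0,-10],-0.2],[[0,0,0.2],[0,0,-10],-0.2]])

```text
clock: 10.35
position: [530.6, 31.3, 63.3]
tool_rot: [0.998, -0.055, 0.0, -0.0]
ft_force: [0.9, 5.9, -2.2]
width: 0.567
finger_force: 30.0
```

```bash
python3 -c "
from h import *
s=arm.read_state();print(s['torque'],s['ft_force'],s['position'])"
```

```text
[ 0.92101731 -0.18374127 -0.06993037] [ 0.91176304  5.86259291 -2.23619341] [530.62836317  31.27652402  63.34967986]
```

jog_arm(rows=[[[0,0,-0.1],[0,0,0],-0.2],[[0,0,-0.2],[0,0,0],-0.2],[[0,0,-0.2],[0,0,0],-0.2]])

```text
clock: 10.65
position: [530.4, 31.1, 64.7]
tool_rot: [0.998, -0.055, -0.0, -0.0]
ft_force: [1.1, 5.0, -8.1]
width: 0.572
finger_force: 30.0
```

jog_arm(rows=[[[0,-0.05,0.2],[0,0,0],-0.2],[[0,-0.1,0.2],[0,0,0],-0.2],[[0,-0.1,0.2],[0,0,0],-0.2]])

```text
clock: 10.95
position: [530.6, 31.5, 63.2]
tool_rot: [0.998, -0.055, -0.0, 0.0]
ft_force: [0.6, 0.5, -2.5]
width: 0.573
finger_force: 30.0
```

jog_arm(rows=[[[0,-0.03,0],[0,0,-5],-0.2],[[0,-0.06,0],[0,0,-10],-0.2],[[0,-0.06,0],[0,0,-10],-0.2],[[0,-0.06,-0.1],[0,0,-10],-0.2],[[0,-0.06,-0.2],[0,0,-10],-0.2],[[0,-0.06,-0.2],[0,0,-10],-0.2]])

```text
clock: 11.55
position: [530.6, 32.2, 64.7]
tool_rot: [0.999, 0.032, -0.0, 0.0]
ft_force: [0.2, -2.0, -6.5]
width: 0.569
finger_force: 30.0
```

jog_arm(rows=[[[0,0,0.2],[0,0,0],-0.2],[[0,-0.03,0.2],[0,0,-5],-0.2],[[0,-0.05,0.2],[0,0,-10],-0.2],[[0,-0.05,0.2],[0,0,-10],-0.2],[[0,-0.05,0.1],[0,0,-10],-0.2],[[0,-0.05,0],[0,0,-10],-0.2],[[0,-0.05,0],[0,0,-10],-0.2]])

```text
clock: 12.25
position: [530.7, 32.9, 64.8]
tool_rot: [0.993, 0.119, -0.0, 0.0]
ft_force: [0.6, -2.2, -5.4]
width: 0.57
finger_force: 30.0
```

jog_arm(rows=[[[0,0,0.2],[0,0,0],-0.2],[[0,0,0.2],[0,0,-5],-0.2],[[0,0,0.2],[0,0,-10],-0.2],[[0,0,0.2],[0,0,-10],-0.2],[[0,0,0.2],[0,0,-10],-0.2]])

```text
clock: 12.75
position: [530.7, 33.1, 63.2]
tool_rot: [0.979, 0.204, 0.0, -0.0]
ft_force: [-0.9, -0.2, -3.4]
width: 0.569
finger_force: 30.0
```

```bash
python3 -c "
from h import *
s=arm.read_state();print(s['torque'],s['ft_force'],s['position'])"
```

```text
[-0.11694223 -0.06263822  0.00131933] [-0.91849747 -0.16728905 -3.35012863] [530.74188157  33.08137688  63.18736812]
```

jog_arm(rows=[[[0,0,-0.1],[0,0,0],-0.2],[[0,0,-0.2],[0,0,0],-0.2],[[0,0,-0.21],[0,0,0],-0.2],[[0,0,-0.21],[0,0,0],-0.2]])

```text
clock: 13.15
position: [530.7, 33.1, 65.2]
tool_rot: [0.979, 0.205, 0.0, -0.0]
ft_force: [-0.1, 0.0, -2.3]
width: 0.57
finger_force: 30.0
```

The sleeve comes free at about 80° of turn. I'll go 3° further into the window and raise it gently.

jog_arm(rows=[[[0,0,0],[0,0,-3],-0.2],[[0,0,-0.1],[0,0,-3],-0.2],[[0,0,-0.2],[0,0,-3],-0.2],[[0,0,-0.2],[0,0,-3],-0.2]])

```text
clock: 13.55
position: [530.7, 33.1, 67.3]
tool_rot: [0.973, 0.23, 0.0, -0.0]
ft_force: [-0.6, -0.4, -1.4]
width: 0.574
finger_force: 30.0
```

jog_arm(rows=[[[0,0,-0.2],[0,0,0],-0.2],[[0,0,-0.4],[0,0,0],-0.2],[[0,0,-0.6],[0,0,0],-0.2],[[0,0,-0.6],[0,0,0],-0.2]])

```text
clock: 13.95
position: [531.1, 33.0, 73.5]
tool_rot: [0.973, 0.231, 0.0, 0.0]
ft_force: [-0.2, 0.6, -1.5]
width: 0.57
finger_force: 30.0
```

jog_arm(rows=[[[0,0,-0.3],[0,0,0],-0.2],[[0,0,-0.6],[0,0,0],-0.2],[[0,0,-0.9],[0,0,0],-0.2],[[0,0,-1.2],[0,0,0],-0.2],[[0,0,-1.6],[0,0,0],-0.2],[[0,0,-2],[0,0,0],-0.2]])

```text
clock: 14.55
position: [530.7, 33.0, 93.5]
tool_rot: [0.973, 0.231, 0.0, -0.0]
ft_force: [-0.4, 0.8, -1.6]
width: 0.566
finger_force: 30.0
```

jog_arm(rows=[[[0,0,-0.8],[0,0,0],-0.2],[[0,0,-1.6],[0,0,0],-0.2],[[0,0,-2.4],[0,0,0],-0.2],[[0,0,-3.3],[0,0,0],-0.2],[[0,0,-4.2],[0,0,0],-0.2],[[0,0,-5.2],[0,0,0],-0.2],[[0,0,-6.5],[0,0,0],-0.2],[[0,0,-6.5],[0,0,0],-0.2]])

```text
clock: 15.35
position: [532.0, 32.9, 160.1]
tool_rot: [0.973, 0.231, 0.002, 0.001]
ft_force: [-0.2, 0.4, -2.0]
width: 0.568
finger_force: 30.0
```

Run:
```python
from h import *
s=arm.read_state();p=s["position"];q=s["tool_rot"];print(p,s["ft_force"],s["width"])
y=2*np.arctan2(q[1],q[0]);X=np.array([np.cos(y),np.sin(y)]);Y=np.array([np.sin(y),-np.cos(y)])
for t in((544,-178),(541.4,-177.8)):
  d=np.array(t)-p[:2];print(np.degrees(y),d@X,d@Y)
a=cam("scene");cv2.imwrite("pics/s4.png",cv2.resize(a["frame"][130:240,190:380],(800,463))[:,:,::-1])
c=cam("wrist")
f=c["frame"];hsv=cv2.cvtColor(f,cv2.COLOR_RGB2HSV)
m=((hsv[...,0]>100)&(hsv[...,0]<125)&(hsv[...,1]>150)&(hsv[...,2]>70)).astype(np.uint8)
k=max(cv2.findContours(m,0,1)[0],key=cv2.contourArea);print(cv2.boundingRect(k))
```

```text
[532.04324705  32.8762974  160.12446422] [-0.23568006  0.40584153 -2.00566949] 0.568472378212895
26.687175526806033 -84.02553380802661 193.78205906602275
26.687175526806033 -86.25873703850202 192.43565521450037
(378, 161, 122, 82)
```

View pics/s4.png

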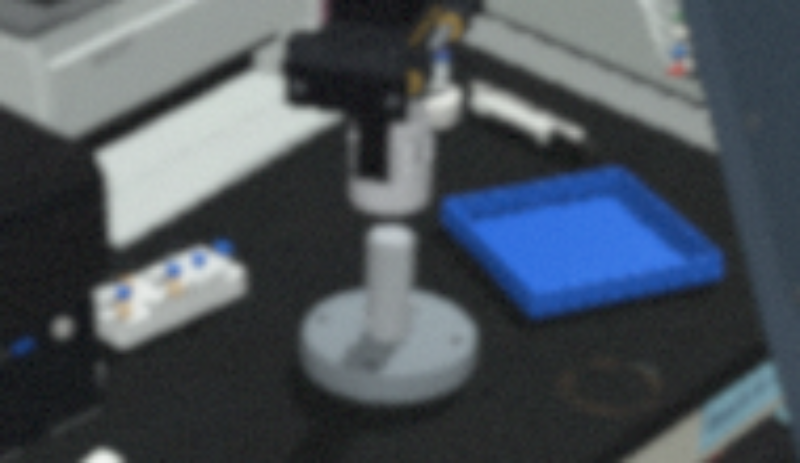

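The sleeve is clear of the post: its lower edge is at crop (390,205) and the post top at (390,235). The holder is standing in place, and I'll carry the sleeve over the tray.

jog_arm(rows=[[[-0.5,1,0],[0,0,0],-0.2],[[-1.5,3.2,0],[0,0,0],-0.2],[[-2.8,6.2,0],[0,0,0],-0.2],[[-4.1,9.3,0],[0,0,0],-0.2],[[-5.4,12.3,0],[0,0,0],-0.2],[[-6.7,15.3,0],[0,0,0],-0.2],[[-7.8,17.8,0],[0,0,0],-0.2],[[-8.4,19.3,0],[0,0,0],-0.2]])

```text
clock: 16.25
position: [541.9, -180.1, 157.4]
tool_rot: [0.973, 0.23, -0.0, 0.0]
ft_force: [-0.7, -0.3, -2.1]
width: 0.571
finger_force: 30.0
```

jog_arm(rows=[[[0,0,0],[0,0,0],-0.2],[[0,0,2],[0,0,0],-0.2],[[0,0,4.5],[0,0,0],-0.2],[[0,0,7],[0,0,0],-0.2],[[0,0,9],[0,0,0],-0.2],[[0,0,10.3],[0,0,0],-0.2],[[0,0,10.7],[0,0,0],-0.2],[[0,0,10.7],[0,0,0],-0.2]])

```text
clock: 17.05
position: [542.2, -176.5, 50.9]
tool_rot: [0.973, 0.231, -0.0, -0.0]
ft_force: [0.6, 1.0, -2.1]
width: 0.571
finger_force: 30.0
```

Run:
```python
from h import *
s=arm.read_state();print(s["position"],s["ft_force"])
a=cam("scene")["frame"][150:225,280:390];b=cam("side")["frame"][170:260,125:215]
cv2.imwrite("pics/s5.png",np.hstack([cv2.resize(a,(440,300)),cv2.resize(b,(300,300))])[:,:,::-1])
```

```text
[ 542.15607373 -176.49703142   50.8565208 ] [ 0.57152268  1.04379251 -2.09244284]
```

View pics/s5.png

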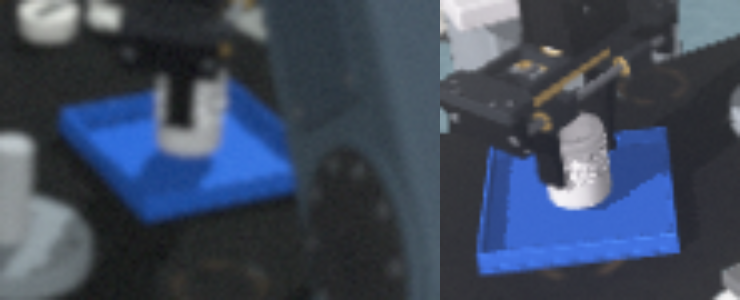

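The sleeve hangs upright over the middle of the tray in both views. I'll lower it the rest of the way in small steps.

jog_arm(rows=[[[0,0,0.3],[0,0,0],-0.2],[[0,0,0.5],[0,0,0],-0.2],[[0,0,0.7],[0,0,0],-0.2],[[0,0,0.8],[0,0,0],-0.2],[[0,0,0.85],[0,0,0],-0.2],[[0,0,0.88],[0,0,0],-0.2],[[0,0,0.88],[0,0,0],-0.2]])

```text
clock: 17.85
position: [542.3, -177.2, 42.3]
tool_rot: [0.973, 0.231, -0.0, -0.0]
ft_force: [-0.7, -0.2, -2.1]
width: 0.574
finger_force: 30.0
```

jog_arm(rows=[[[0,0,0.03],[0,0,0],-0.2],[[0,0,0.06],[0,0,0],-0.2],[[0,0,0.09],[0,0,0],-0.2],[[0,0,0.09],[0,0,0],-0.2]])

```text
clock: 18.25
position: [542.3, -177.1, 41.4]
tool_rot: [0.973, 0.231, -0.0, -0.0]
ft_force: [-0.6, -1.1, -2.1]
width: 0.57
finger_force: 30.0
```

jog_arm(rows=[[[0,0,0.03],[0,0,0],-0.2],[[0,0,0.06],[0,0,0],-0.2],[[0,0,0.06],[0,0,0],-0.2]])

```text
clock: 18.55
position: [542.3, -177.2, 40.8]
tool_rot: [0.973, 0.231, -0.0, -0.0]
ft_force: [0.3, -0.3, -1.6]
width: 0.567
finger_force: 30.0
```

jog_arm(rows=[[[0,0,0.02],[0,0,0],-0.2],[[0,0,0.04],[0,0,0],-0.2],[[0,0,0.04],[0,0,0],-0.2]])

```text
clock: 18.85
position: [542.4, -177.1, 40.6]
tool_rot: [0.973, 0.231, 0.0, 0.0]
ft_force: [-0.0, 0.6, -1.5]
width: 0.57
finger_force: 30.0
```

jog_arm(rows=[[[0,0,0.02],[0,0,0],-0.2],[[0,0,0.04],[0,0,0],-0.2],[[0,0,0.04],[0,0,0],-0.2]])

```text
clock: 19.15
position: [542.3, -177.1, 40.5]
tool_rot: [0.973, 0.231, 0.0, 0.0]
ft_force: [-1.5, 1.4, 4.1]
width: 0.571
finger_force: 30.0
```

Contact: the sleeve is standing on the tray floor. I'll open slowly, then retreat upward.

jog_arm(rows=[[[0,0,-0.02],[0,0,0],0],[[0,0,-0.02],[0,0,0],0.16],[[0,0,-0.02],[0,0,0],0.18],[[0,0,-0.02],[0,0,0],0.24],[[0,0,-0.02],[0,0,0],0.4],[[0,0,-0.02],[0,0,0],0.6],[[0,0,-0.02],[0,0,0],0.8],[[0,0,-0.02],[0,0,0],1]])

```text
clock: 19.95
position: [542.3, -177.2, 40.2]
tool_rot: [0.973, 0.231, 0.0, 0.0]
ft_force: [0.4, 0.2, -0.2]
width: 0.892
finger_force: 0.0
```

jog_arm(rows=[[[0,0,0],[0,0,0],1],[[0,0,0],[0,0,0],1],[[0,0,-1],[0,0,0],1],[[0,0,-3],[0,0,0],1],[[0,0,-6],[0,0,0],1],[[0,0,-9],[0,0,0],1],[[0,0,-12],[0,0,0],1],[[0,0,-14],[0,0,0],1]])

```text
clock: 20.75
position: [543.0, -177.5, 183.3]
tool_rot: [0.973, 0.231, 0.001, 0.001]
ft_force: [0.2, -0.4, -0.6]
width: 0.997
finger_force: 0.0
```

jog_arm(rows=[[[0,0,0],[0,0,0],1],[[0,0,0],[0,0,0],1],[[0,0,0],[0,0,0],1]])

```text
clock: 21.05
position: [541.4, -176.7, 179.2]
tool_rot: [0.973, 0.231, -0.001, -0.001]
ft_force: [-0.5, -0.1, 0.0]
width: 0.996
finger_force: 0.0
```

Run:
```python
from h import *
print(arm.read_state()["position"])
a=cam("scene")["frame"][150:240,210:390];b=cam("side")["frame"][160:270,120:270];w=cam("wrist")["frame"]
cv2.imwrite("pics/s6.png",np.vstack([np.hstack([cv2.resize(a,(440,280)),cv2.resize(b,(360,280))]),cv2.resize(w[:300],(800,320))])[:,:,::-1])
```

```text
[ 541.38146828 -176.66202341  179.20781423]
```

View pics/s6.png

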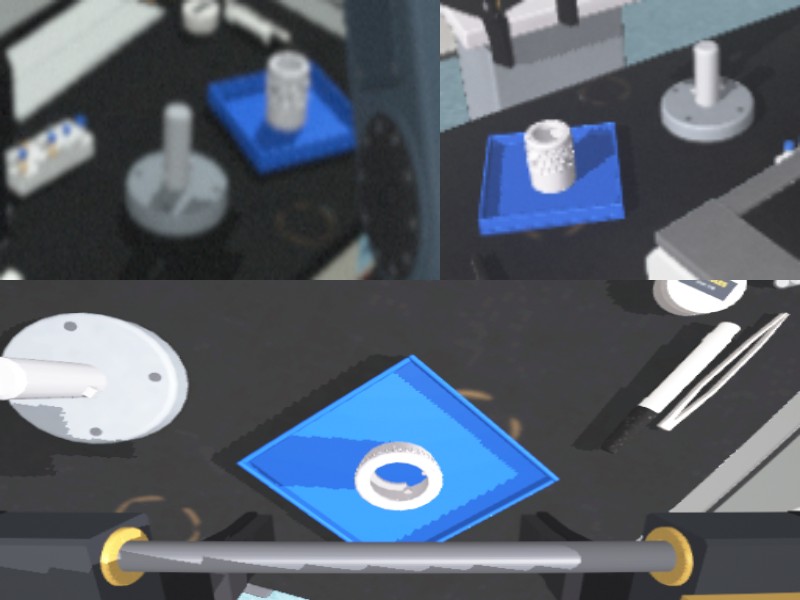

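The sleeve stands upright in the tray: it is at (288,90) in the scene panel, (550,155) in the side panel and (398,475) in the wrist panel. The holder is standing in its place and the gripper is clear.

```bash
python3 -c "
from cell import hand_in
print(hand_in())"
```

```text
the job is handed in; nothing more can be done
None
```

The sleeve came free after about 80° of anticlockwise turn, was lifted off the post and now stands upright in the blue tray; the holder looks unmoved in the last pictures (up to about 6 N sideways on the sleeve during the turn), and the job is handed in at about 21 s.

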